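Pack a pair of bicycle pedals with a card between them

TASK

One flat bicycle pedal of a pair lies in the shallow grey metal tray. Lay the oblong cardboard separator (the one resting on the small white carton) flat and squarely over that pedal, let go of it, and then set the matching second flat pedal squarely on top of the card, its spindle in line with the lower one's (pointing either way). Set both down rather than dropping them, and leave the lower pedal where it lies.

Things in the scene. Friction and masses are not known exactly. Their poses are not given: they have to be found in the camera images.
- pedal_a_c (a point): Centre, half-way up, of the lower pedal: aluminium cage with orange side reflectors, body 92 (x) x 54 (y) x 20 mm high, spindle (max 18 mm thick) sticking out 34 mm beyond the body along +x at half height; z up. Loose on the 3 mm floor of a fixed grey tray (220 x 160 mm, rim 8 mm above the bench); pedal top 23 mm above the bench.
- pedal_b_c (a point): Centre, half-way up, of the second pedal: same shape, size and axes as the lower one, about 0.2 kg, balanced near this point. Loose and flat on the bench left or right of the tray, this point 10 mm above the bench. Its long sides are flat, 54 mm apart across y, grippable over their full height. The short round pedal is not its pair.
- card_c (a point): Centre, half-way up, of the separator: stiff cardboard 120 (x) x 64 (y) x 7 mm, 40 g, z up. Loose on a fixed white carton (100 x 42 x 20 mm high, long side nearly along x) on the other side of the tray from the second pedal; long edges overhang 11 mm, underside 20 mm above the bench; grip across the 64 mm. The 52 mm square offcut is not wanted.
Things that resemble listed ones, but are neither listed nor needed, are in the scene too. Leave any purple look-alike of the part that bears pedal_b_c alone. Of the things that look like the part that bears card_c, the larger one is meant.

How it is judged:
On the way:
1. the separator card lies flat and squarely on the lower pedal, let go (x of card_c in the frame of pedal_a_c between -0.015 and 0.015 m and y of card_c in the frame of pedal_a_c between -0.015 and 0.015 m and z of card_c in the frame of pedal_a_c between 0.0075 and 0.0195 m and angle between the x axis of card_c and the x axis of pedal_a_c, either way round below 0.2 rad and angle between card_c's own z axis and vertical below 0.12 rad and linear speed of card below 0.02 m/s and contact force between the fingers and card below 0.1 N), for 0.2 s.
At the end, for the whole second after the job is handed in: Stacked lower pedal, card, second pedal. Card and second pedal each within 15 mm of the lower pedal's centre both ways, aligned within 0.2 rad, level within 0.12 rad, at flat-stack height within 6 mm. Lower pedal level, within 20 mm of its start. All released, at rest (all of step 1 and x of pedal_b_c in the frame of pedal_a_c between -0.015 and 0.015 m and y of pedal_b_c in the frame of pedal_a_c between -0.015 and 0.015 m and z of pedal_b_c in the frame of pedal_a_c between 0.021 and 0.033 m and angle between the x axis of pedal_b_c and the x axis of pedal_a_c, either way round below 0.2 rad and angle between each of pedal_b_c, pedal_a_c's own z axis and vertical below 0.12 rad and distance of pedal_a_c from where it was at the start of the episode below 0.02 m and linear speed of each of pedal_b, pedal_a below 0.02 m/s and contact force between the fingers and pedal_b below 0.1 N); the robot touches nothing.
It fails at once if the separator card is dropped (moves faster than 0.65 m/s while no finger touches it, a fall of about 20 mm) (contact force between the fingers and card below 0.05 N and linear speed of card above 0.65 m/s).
It fails at once if the second pedal is dropped (moves faster than 0.65 m/s while no finger touches it, a fall of about 20 mm) (contact force between the fingers and pedal_b below 0.05 N and linear speed of pedal_b above 0.65 m/s).
It also fails if it takes over 58 s, if anything falls off the work surface, if the arm or the gripper's body presses on something with over 40 N, if the wrist force passes 120 N, or if a joint passes its speed limit or range.

ROBOT

A 6-joint arm with a two-finger parallel gripper is mounted at the origin on the work surface. World frame = base frame: x ahead of the robot, y to its left, z up, the work surface at z = 0. Lengths are in m, angles in rad, forces in N, time in s.
With the tool pointing down it reaches from about 0.275 to 0.725 m from the base axis. Payload 5.6 kg.
Tool frame: the origin (TCP) lies at the very end of the fingers, on their centre line; the grasp point (between the pads) lies bot.pinch_z behind it (bot.pinch_z is the distance from the TCP to the grasp point, in m); y points along the fingers, z is the direction in which the jaws open and shut, and the axes are right-handed (so a half turn about y gives the same grasp; the last joint's range is limited). The gripper opens to 85 mm and grips with 20 to 120 N. Pads are 22 mm wide; open, the fingers measure 114 mm over their backs; the gripper's body (76 mm by 85 mm) begins 54 mm behind the grasp point. The pads swing forward as they close: fully open they stand 13 mm farther back than shut.
Start: joints at [1.534, 0.255, 0.108, 0, -1.424, -0.285], TCP at [0.174, 0.522, 0.231] pointing down, gripper open.
Joint ranges: [-2.95, 2.95], [-1.21, 1.97], [-1.09, 1.5], [-2.87, 1.71], [-2.94, -0.07], [-3.05, 3.05]. Speed limits (rad/s): [2.57, 2.57, 3.14, 3.14, 3.14, 3.14].

INTERFACE

Orientations are given as [roll, pitch, yaw] about the fixed x, y, z axes, in that order (R = Rz(yaw) Ry(pitch) Rx(roll)).
In Python, from cell import bot, viewer gives the robot as it stands. The module is installed in compiled form; this text tells all that it offers.
- The arm moves only by the tool play_rows, never from a script. Its arguments are lists of equal length, an entry for each row: "linear": the shift along the tool's x, y, z in units of 0.15 m (1.0 is 0.15 m), a list of three; "yaw": the turn about the tool's y in units of pi/2 rad (1.0 is pi/2 rad). A call has 1 to 10 rows; each row shifts and turns the pose as measured when the row begins, along the tool's axes as they then stand; what a row does not reach is not made up. A row lasts 1/10 s, in which the tool goes at most 50 mm and 8.59 degrees, less where a joint would pass 70% of its speed; a pose out of reach is approached as far as the arm can. A call with a number of a shift or a turn outside -1 to 1 is refused whole. A call with a gripper value outside its range is refused whole. "gripper" is the finger opening in mm, from 0 to 85.4, set as the call begins (left out, the last holds). The fingers move at their own pace and stop on an object; "force" is the grip in N (left out, the last holds). Time passes only in rows, so rows that do not move let the fingers close. It gives the time, the measured TCP pose, the force and the opening at its end, in the units of the state.
- bot.sense(): the state, without advancing time (a new reading comes with each control period).
- viewer.capture(name): name is "scene" or "top"; returns the picture (400x640x3 uint8, red, green, blue); there is no depth.
- viewer.camera_info(name): a dict with "intrinsics" (3x3 intrinsics, pixels), "R" (3x3) and "t" (3): a world point X has camera coordinates R X + t. Camera axes: x right, y down, z forward; pixel columns grow to the right and rows downward; lengths in m; the calibration is good to about 2 mm. A picture is of the moment at which its call begins. camera_info takes no time and is no camera call.
- bot.sign_off(): hands the job in, once; it reports no verdict.
The state is a dict: "clock": time; "qpos": joint angles; "joint_vel": joint speeds; "joint_efforts": joint torques, N m; "ee_pos": TCP position; "eef_rot": TCP orientation; "contact_force": force on the tool from outside, world axes, zero at the start; "ft_torque": the same for the moment, N m; "gripper_width": finger opening in m.
Only numpy, scipy, OpenCV 4.12 (cv2) and the standard library are available. Lean on these libraries where they do the work, as an engineer would, in place of code of your own. Each camera call takes 0.05 s, during which the arm holds its last target.

## Working session

There is one attempt and no reset: what is moved stays moved. The work goes in short steps, Python scripts to look and compute and a tool call to move; the robot and the scene stay as the last step left them, time stands still between calls to the robot, and variables do not carry over. Pictures are saved under pics/ and viewed, and the job is handed in when it is done.

Besides the shell and the picture viewer there is one more tool, called after "Request:" as a command line: name --pt "numbers of a row" for each row, then --argument value for the rest. play_rows: Moves the arm, as the interface text tells. Its arguments: {"type":"object","properties":{"linear":{"type":"array","items":{"type":"array","items":{"type":"number","minimum":-1,"maximum":1}}},"yaw":{"type":"array","items":{"type":"number","minimum":-1,"maximum":1}},"gripper":{"type":"number"},"force":{"type":"number"}},"required":["linear","yaw"]}

```bash
mkdir -p pics
python3 - <<'E'
from cell import bot, viewer
import cv2,numpy as np
np.set_printoptions(precision=4,suppress=True)
for n in("scene","top"):
    im=viewer.capture(n); cv2.imwrite(f"pics/{n}0.png",im[:,:,::-1]); np.save(f"{n}0.npy",im)
    ci=viewer.camera_info(n); print(n,ci)
print(bot.sense(),bot.pinch_z)
E
```

```text
scene {'intrinsics': array([[388.356 ,   0.    , 319.3169],
       [  0.    , 388.356 , 198.7755],
       [  0.    ,   0.    ,   1.    ]]), 'R': array([[ 0.1078,  0.9941,  0.0147],
       [ 0.6497, -0.0593, -0.7579],
       [-0.7525,  0.0912, -0.6522]]), 't': array([ 0.0031, -0.3156,  1.4711])}
top {'intrinsics': array([[392.4964,   0.    , 308.5676],
       [  0.    , 392.4964, 194.0742],
       [  0.    ,   0.    ,   1.    ]]), 'R': array([[ 0.0269, -0.9996, -0.009 ],
       [-0.9822, -0.0248, -0.186 ],
       [ 0.1857,  0.0139, -0.9825]]), 't': array([-0.0616,  0.5632,  0.7863])}
{'clock': 0.1, 'qpos': array([ 1.5336,  0.2557,  0.1071, -0.0004, -1.4239, -0.2846]), 'joint_vel': array([-0.0015, -0.0003,  0.0041,  0.0018, -0.    , -0.0021]), 'joint_efforts': array([ -0.0027, -38.7604,  23.8474,   5.3778,  -0.0038,   0.    ]), 'ee_pos': array([0.1738, 0.5214, 0.2305]), 'eef_rot': array([-1.5691,  0.0001,  2.8197]), 'contact_force': array([-0.0868, -0.2178, -0.0893]), 'ft_torque': array([ 0.0342, -0.0387,  0.0254]), 'gripper_width': 0.0853855615747676} 0.0187
```

View pics/top0.png

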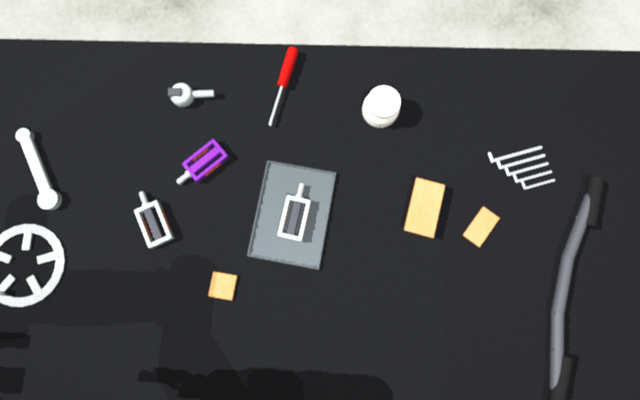

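View pics/scene0.png

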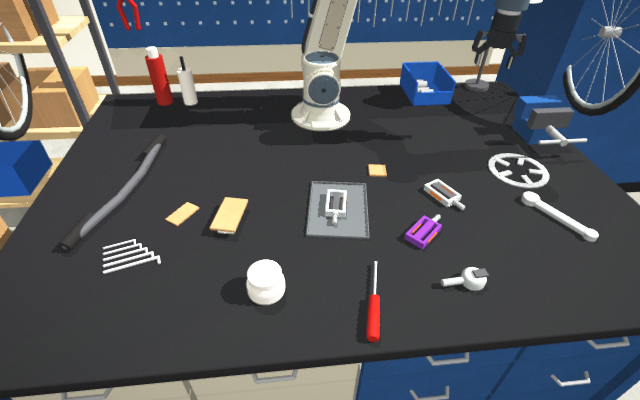

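The top view shows the tray with pedal A near (294,215), white pedal B near (153,222), the card near (425,207) and the purple decoy near (205,160). The scene view agrees.

```bash
cat > h.py <<'E'
from cell import bot, viewer
import cv2,numpy as np
np.set_printoptions(precision=4,suppress=True)
def ray(n,px,z):
    c=viewer.camera_info(n); K,R,t=c["intrinsics"],c["R"],c["t"]
    px=np.atleast_2d(np.asarray(px,float))
    d=(np.linalg.inv(K)@np.c_[px,np.ones(len(px))].T).T@R
    C=-R.T@t
    return C+d*((z-C[2])/d[:,2])[:,None]
def rect(n,mask,z,roi):
    m=np.zeros_like(mask);x0,y0,x1,y1=roi;m[y0:y1,x0:x1]=mask[y0:y1,x0:x1]
    cs,_=cv2.findContours(m,cv2.RETR_EXTERNAL,cv2.CHAIN_APPROX_NONE)
    c=max(cs,key=cv2.contourArea)
    P=ray(n,c[:,0,:],z)[:,:2]
    r=cv2.minAreaRect((P*1000).astype(np.float32))
    return P,r
E
python3 - <<'E'
from h import *
im=np.load("top0.npy")
big=lambda a:cv2.resize(a,None,fx=6,fy=6,interpolation=cv2.INTER_CUBIC)
t=[im[155:270,245:340],im[185:255,125:195],im[170:245,395:455]]
t=[cv2.resize(a,(260,int(a.shape[0]*260/a.shape[1])),interpolation=cv2.INTER_CUBIC) for a in t]
H=max(a.shape[0] for a in t)
cv2.imwrite("pics/z0.png",np.hstack([np.pad(a,((0,H-a.shape[0]),(0,0),(0,0))) for a in t])[:,:,::-1])
a=im.astype(int); mn=a.min(2);sat=a.max(2)-mn
w=((mn>150)&(sat<40)).astype(np.uint8)*255
c=((a[:,:,0]>180)&(sat>50)).astype(np.uint8)*255
P,r=rect("top",c,.027,(395,165,455,245));print("card",r)
for n,z,roi in(("A",.023,(265,175,325,250)),("B",.02,(125,185,185,255))):
    P,r=rect("top",w,z,roi);print(n,r,len(P))
    # body: local widths along the long axis
    u=P-P.mean(0);v=np.linalg.svd(u,full_matrices=0)[2][0];print(v,P.mean(0))
E
```

```text
card ((547.3834228515625, -299.81646728515625), (66.3677978515625, 122.5455551147461), 75.87841796875)
A ((530.7376708984375, -16.32750701904297), (164.10220336914062, 130.93521118164062), 1.4172614812850952) 259
[-0.9963  0.086 ] [ 0.5299 -0.0169]
B ((510.5292663574219, 302.9933776855469), (127.56084442138672, 56.23247146606445), 26.829181671142578) 142
[-0.8954 -0.4452] [0.506  0.3006]
```

View pics/z0.png

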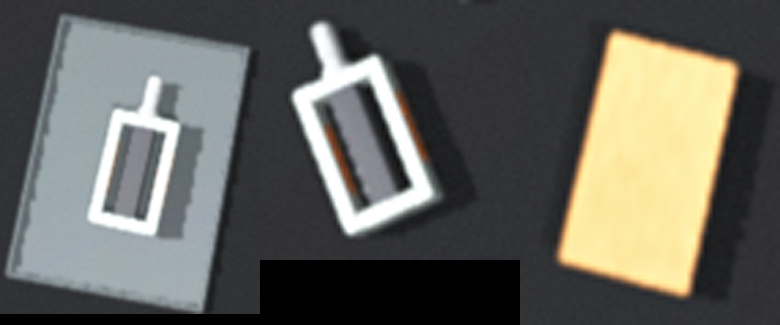

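```bash
cat >> h.py <<'E'
def pedal(n,im,z,roi,thr=200,k=11):
    a=im.astype(int); mn=a.min(2)
    s=8
    x0,y0,x1,y1=roi
    m=cv2.resize(im[y0:y1,x0:x1].min(2),None,fx=s,fy=s,interpolation=cv2.INTER_CUBIC)
    w=(m>thr).astype(np.uint8)*255
    cs,_=cv2.findContours(w,cv2.RETR_EXTERNAL,cv2.CHAIN_APPROX_NONE)
    c=max(cs,key=cv2.contourArea)
    f=np.zeros_like(w);cv2.drawContours(f,[c],-1,255,-1)
    b=cv2.morphologyEx(f,cv2.MORPH_OPEN,cv2.getStructuringElement(cv2.MORPH_ELLIPSE,(k*s,k*s)))
    b=cv2.bitwise_and(b,f)
    cs,_=cv2.findContours(b,cv2.RETR_EXTERNAL,cv2.CHAIN_APPROX_NONE)
    c=max(cs,key=cv2.contourArea)[:,0,:]
    px=(c+.5)/s-.5+np.array([x0,y0])
    P=ray(n,px,z)[:,:2]
    r=cv2.minAreaRect((P*1000).astype(np.float32))
    box=cv2.boxPoints(r); e=[box[1]-box[0],box[2]-box[1]]; L=max(e,key=np.linalg.norm)
    yaw=np.arctan2(L[1],L[0]); yaw=(yaw+np.pi/2)%np.pi-np.pi/2
    return np.array(r[0])/1000, sorted(r[1]), yaw
E
python3 - <<'E'
from h import *
im=np.load("top0.npy")
for thr in(185,200,215):
  print("A",pedal("top",im,.023,(265,175,325,250),thr))
  print("B",pedal("top",im,.02,(125,185,185,255),thr))
a=im.astype(int)
print(im[215,270:320].min(1))
s=np.load("scene0.npy")
cv2.imwrite("pics/z1.png",cv2.resize(s[170:250,200:480],(800,229*1),interpolation=cv2.INTER_CUBIC)[:,:,::-1])
for thr in(185,200):
  for n,z,roi in(("A",.023,(315,180,360,228)),("B",.02,(415,170,475,220))):
    try: print("scene",n,pedal("scene",s,z,roi,thr,9))
    except Exception as e: print(e)
m=s.astype(int);c=((m[:,:,0]>150)&(m.max(2)-m.min(2)>50)).astype(np.uint8)*255
print("scene card",rect("scene",c,.027,(205,190,255,245))[1])
E
```

```text
A (array([ 0.5189, -0.015 ]), [56.36043930053711, 99.21161651611328], np.float32(-0.19560707))
B (array([0.498 , 0.2966]), [55.18949890136719, 98.12594604492188], np.float32(0.47028887))
A (array([ 0.5187, -0.015 ]), [55.56402587890625, 97.94744873046875], np.float32(-0.19553864))
B (array([0.4979, 0.2966]), [54.69041442871094, 97.2262191772461], np.float32(0.47053444))
A (array([ 0.5186, -0.015 ]), [54.706668853759766, 96.59962463378906], np.float32(-0.19545686))
B (array([0.4977, 0.2965]), [54.106380462646484, 96.04376983642578], np.float32(0.47271597))
[155 156 156 155 155 155 154 154 156 155 150 193 253 255 255 242 140 103
  96  94 104 128 133 135 134 132 133 128  94  83  93  93 114 224 255 255
 255 197 107  97  99 100 100 101  98  97 114 148 157 156]
scene A (array([ 0.5181, -0.0142]), [56.90699005126953, 102.30204772949219], np.float32(-0.20705318))
scene B (array([0.4996, 0.2994]), [56.512882232666016, 101.48518371582031], np.float32(0.46868694))
scene A (array([ 0.5179, -0.0141]), [55.65431594848633, 99.7315902709961], np.float32(-0.21018982))
scene B (array([0.4981, 0.2988]), [55.57711410522461, 97.54813385009766], np.float32(0.47091258))
scene card ((547.8779907226562, -299.40509033203125), (68.58724975585938, 127.14886474609375), 75.99049377441406)
```

View pics/z1.png

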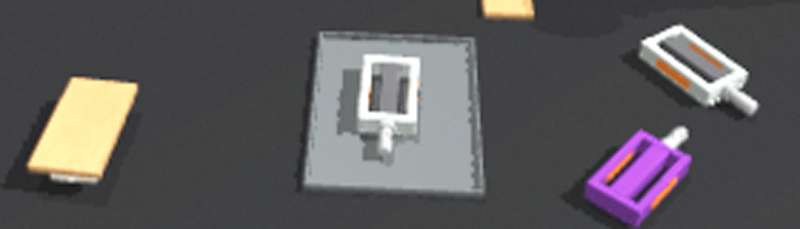

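Measured poses from both views:

| Object | x (m) | y (m) | Yaw (rad) |
|---|---|---|---|
| Pedal A | 0.5185 | -0.0147 | -0.197 |
| Pedal B | 0.498 | 0.297 | 0.47 |
| Card | 0.5476 | -0.2996 | -0.246 |

I'll go to the card first.

```bash
cat >> h.py <<'E'
def go(tgt,yaw,obj=None):
    from scipy.spatial.transform import Rotation as Ro
    s=bot.sense(); p=s["ee_pos"]; r=s["eef_rot"]
    R=Ro.from_euler("xyz",r).as_matrix()
    d=R.T@(np.array(tgt)-p)/.15
    dy=(yaw-r[2]+np.pi/2)%np.pi-np.pi/2
    print("t",round(s["clock"],2),"pos",p,"rot",r,"w",round(s["gripper_width"],4),"F",s["contact_force"],"q",s["qpos"])
    print("units",d,"rows",np.linalg.norm(d)*3,"yaw units",-dy/(np.pi/2),"rad",dy)
E
python3 -c "
from h import *
go((.5476,-.2996,.13),-.246)"
```

```text
t 0.1 pos [0.1738 0.5214 0.2305] rot [-1.5691  0.0001  2.8197] w 0.0854 F [-0.0868 -0.2178 -0.0893] q [ 1.5336  0.2557  0.1071 -0.0004 -1.4239 -0.2846]
units [-4.0955  0.6779  4.4024] rows 18.15276267712041 yaw units -0.04829793394420205 rad 0.07586621723133513
```

Request:
play_rows --pt "-0.21 0 0.23" --pt "-0.21 0 0.23" --pt "-0.21 0 0.23" --pt "-0.21 0 0.23" --pt "-0.21 0 0.23" --pt "-0.21 0 0.23" --pt "-0.21 0 0.23" --pt "-0.21 0 0.23" --pt "-0.21 0 0.23" --pt "-0.21 0 0.23" --yaw '[0,0,0,0,0,0,0,0,0,0]' --gripper 85

```text
clock: 1.1
ee_pos: [0.3654, 0.0808, 0.2278]
eef_rot: [-1.562, 0.0, 2.83]
contact_force: [0.9, 1.1, -0.6]
gripper_width: 0.0851
```

```bash
python3 -c "
from h import *
go((.5476,-.2996,.13),-.246)"
```

```text
t 1.1 pos [0.3654 0.0808 0.2278] rot [-1.5615  0.      2.8302] w 0.0851 F [ 0.8738  1.0874 -0.6158] q [ 0.6486 -0.0975 -0.2918  0.0054 -1.3841  0.6097]
units [-1.9334  0.6709  2.0356] rows 8.659513176061973 yaw units -0.041659966976087176 rad 0.06543932310043443
```

Request:
play_rows --pt "-0.21 0 0.22" --pt "-0.21 0 0.22" --pt "-0.21 0 0.22" --pt "-0.21 0 0.22" --pt "-0.21 0.05 0.22" --pt "-0.21 0.1 0.22" --pt "-0.21 0.1 0.22" --pt "-0.21 0.1 0.22" --pt "-0.21 0.1 0.22" --pt "0 0 0" --yaw '[0,0,0,0,0,0,0,-0.02,-0.02,0]'

```text
clock: 2.1
ee_pos: [0.5478, -0.31, 0.1549]
eef_rot: [-1.565, -0.007, 2.89]
contact_force: [0.3, 0.9, -1.6]
gripper_width: 0.0853
```

```bash
python3 -c "
from h import *
go((.5476,-.2996,.08),-.246)"
```

```text
t 2.1 pos [ 0.5478 -0.31    0.1549] rot [-1.5647 -0.0066  2.8899] w 0.0853 F [ 0.3394  0.8587 -1.6061] q [-0.2635  0.4451  0.1874  0.0064 -1.3196  1.5811]
units [ 0.0153  0.4991 -0.0702] rows 1.512669080189129 yaw units -0.0035953004613263314 rad 0.005647484758375398
```

Request:
play_rows --pt "0.01 0.17 -0.02" --pt "0 0.17 -0.02" --pt "0 0.13 -0.02" --pt "0 0 0" --yaw '[0,0,0,0]'

```text
clock: 2.5
ee_pos: [0.5467, -0.3023, 0.079]
eef_rot: [-1.565, -0.011, 2.886]
contact_force: [-0.1, -0.5, -0.2]
gripper_width: 0.0849
```

```bash
python3 -c "
from h import *
go((.5476,-.2996,.006),-.246)
for n in('scene','top'):
    im=viewer.capture(n); cv2.imwrite(f'pics/{n}1.png',im[:,:,::-1])
"
```

```text
t 2.5 pos [ 0.5467 -0.3023  0.079 ] rot [-1.5652 -0.0114  2.8856] w 0.0849 F [-0.1055 -0.5218 -0.2238] q [-0.252   0.489   0.0573  0.0061 -1.1506  1.5644]
units [-0.0065  0.4863 -0.0216] rows 1.460615087996924 yaw units -0.00634147655014884 rad 0.009961168071429771
```

View pics/scene1.png

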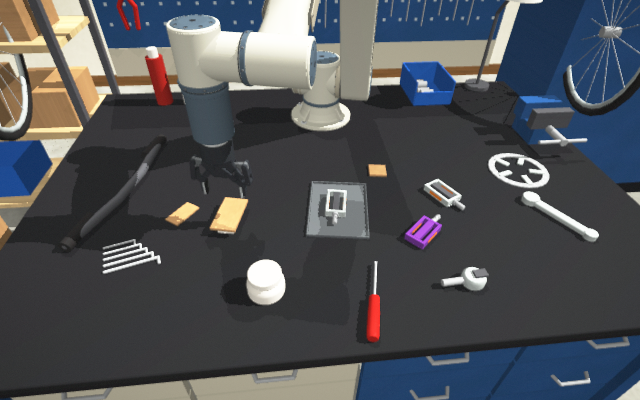

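The fingers are above the card, at about (222,175) in the scene view, with nothing in the way. I'll descend.

Request:
play_rows --pt "-0.01 0.13 -0.03" --pt "0 0.13 0" --pt "0 0.13 0" --pt "0 0.09 0" --pt "0 0 0" --yaw '[-0.01,0,0,0,0]'

```text
clock: 3.1
ee_pos: [0.5573, -0.3023, 0.0187]
eef_rot: [-1.561, 0.011, 2.905]
contact_force: [0.5, -0.2, -0.1]
gripper_width: 0.0848
```

```bash
python3 -c "
from h import *
go((.5476,-.2996,.006),-.246)
for n in('scene','top'):
    im=viewer.capture(n); cv2.imwrite(f'pics/{n}2.png',im[:,:,::-1]); 
    z=im[140:260,150:310] if n=='scene' else im[150:270,370:530]
    cv2.imwrite(f'pics/{n}2z.png',cv2.resize(z,None,fx=5,fy=5)[:,:,::-1])
"
```

```text
t 3.1 pos [ 0.5573 -0.3023  0.0187] rot [-1.5607  0.0113  2.9049] w 0.0848 F [ 0.4625 -0.1681 -0.0589] q [-0.2451  0.5454 -0.0184  0.012  -0.9957  1.5727]
units [ 0.0679  0.0836 -0.0033] rows 0.323325118203007 yaw units 0.0058993430136873104 rad -0.009266666336403162
```

View pics/scene2z.png

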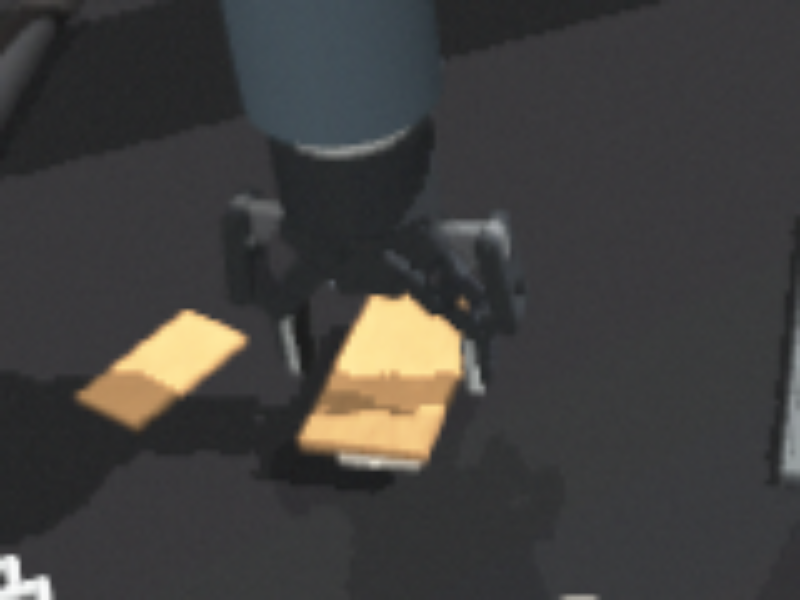

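Request:
play_rows --pt "0.05 0.03 0" --pt "0.02 0.05 0" --pt "0 0.01 0" --pt "0 0 0" --yaw '[0,0,0,0]'

```text
clock: 3.6
ee_pos: [0.5492, -0.3012, 0.0093]
eef_rot: [-1.559, 0.02, 2.906]
contact_force: [0.2, -0.6, -0.1]
gripper_width: 0.0848
```

```bash
python3 -c "
from h import *
go((.5476,-.2996,.006),-.246)"
```

```text
t 3.6 pos [ 0.5492 -0.3012  0.0093] rot [-1.5593  0.0199  2.9055] w 0.0848 F [ 0.1782 -0.6486 -0.1215] q [-0.2457  0.5374 -0.0617  0.0139 -0.9518  1.5724]
units [ 0.0134  0.0216 -0.0078] rows 0.07989139562607989 yaw units 0.006312951453299482 rad -0.00991636095407733
```

Request:
play_rows --pt "0.02 0.03 -0.01" --pt "0 0.01 0" --pt "0 0 0" --yaw '[0,0,0]'

```text
clock: 3.9
ee_pos: [0.5467, -0.299, 0.0029]
eef_rot: [-1.559, 0.02, 2.906]
contact_force: [-0.2, 0.7, 0.5]
gripper_width: 0.085
```

Request:
play_rows --pt "0 0 0" --pt "0 0 0" --pt "0 0 0" --pt "0 0 0" --pt "0 0 0" --pt "0 0 0" --pt "0 0 0" --pt "0 0 0" --yaw '[0,0,0,0,0,0,0,0]' --gripper 55 --force 25

```text
clock: 4.7
ee_pos: [0.5471, -0.2991, 0.0032]
eef_rot: [-1.559, 0.021, 2.906]
contact_force: [-0.1, 0.2, -0.0]
gripper_width: 0.0635
```

```bash
python3 -c "
from h import *
go((.5476,-.2996,.006),-.246)
for n in('scene','top'):
    im=viewer.capture(n); cv2.imwrite(f'pics/{n}3.png',im[:,:,::-1]); 
    z=im[140:260,150:310] if n=='scene' else im[150:270,370:530]
    cv2.imwrite(f'pics/{n}3z.png',cv2.resize(z,None,fx=4,fy=4)[:,:,::-1])
"
```

```text
t 4.7 pos [ 0.5471 -0.2991  0.0032] rot [-1.559   0.0206  2.9057] w 0.0635 F [-0.1343  0.1904 -0.0085] q [-0.2431  0.5389 -0.0777  0.0144 -0.9336  1.5694]
units [-0.0047 -0.0188  0.0028] rows 0.058829126620200775 yaw units 0.006420060381318863 rad -0.010084607264777112
```

View pics/scene3z.png

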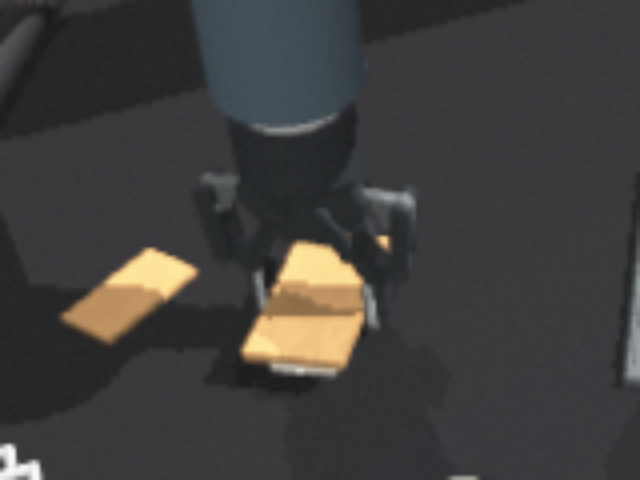

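The grip is good: opening 63.5 mm, with the card between both pads. Lifting.

Request:
play_rows --pt "0 -0.06 0" --pt "0 -0.15 0" --pt "0 -0.2 0" --pt "0 -0.2 0" --pt "0 -0.1 0" --pt "0 0 0" --yaw '[0,0,0,0,0,0]'

```text
clock: 5.4
ee_pos: [0.5446, -0.2975, 0.1158]
eef_rot: [-1.558, 0.02, 2.906]
contact_force: [-0.1, 0.6, -0.4]
gripper_width: 0.0632
```

```bash
python3 -c "
from h import *
go((.5185,-.0147,.1),-.197)
for n in('scene',):
    im=viewer.capture(n); cv2.imwrite(f'pics/{n}4.png',im[:,:,::-1]); 
    z=im[80:260,150:390]
    cv2.imwrite(f'pics/{n}4z.png',cv2.resize(z,None,fx=3,fy=3)[:,:,::-1])
"
```

```text
t 5.4 pos [ 0.5446 -0.2975  0.1158] rot [-1.5584  0.0197  2.9057] w 0.0632 F [-0.0507  0.6047 -0.3926] q [-0.2411  0.4326  0.0624  0.0133 -1.1809  1.571 ]
units [ 0.6115  0.0713 -1.7934] rows 5.688396768693566 yaw units -0.0247449729047026 rad 0.03886931254534609
```

View pics/scene4z.png

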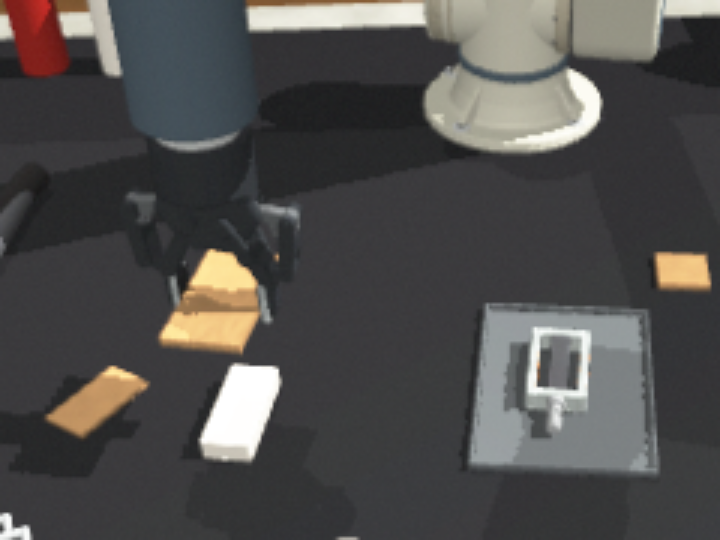

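The card is held level, clear of the white carton. I'll carry it to pedal A.

Request:
play_rows --pt "0.05 0 -0.15" --pt "0.08 0 -0.24" --pt "0.09 0 -0.27" --pt "0.09 0 -0.27" --pt "0.09 0 -0.27" --pt "0.09 0 -0.27" --pt "0.07 0 -0.2" --pt "0.04 0 -0.1" --pt "0 0 0" --yaw '[0,0,0,-0.01,-0.01,0,0,0,0]'

```text
clock: 6.35
ee_pos: [0.5075, -0.0089, 0.0985]
eef_rot: [-1.556, 0.001, 2.934]
contact_force: [-0.1, -0.6, -0.9]
gripper_width: 0.0629
```

```bash
python3 -c "
from h import *
go((.5185,-.0147,.06),-.197)"
```

```text
t 6.35 pos [ 0.5075 -0.0089  0.0985] rot [-1.5558  0.0008  2.9338] w 0.0629 F [-0.118  -0.6497 -0.9163] q [ 0.3016  0.2565 -0.2469  0.0154 -1.074   1.0541]
units [-0.0795  0.257   0.0186] rows 0.8091309384886308 yaw units -0.006866495539608875 rad 0.010785865971571162
```

Request:
play_rows --pt "-0.04 0.05 0.01" --pt "-0.04 0.1 0.01" --pt "0 0.1 0" --pt "0 0 0" --yaw '[-0.01,0,0,0]'

```text
clock: 6.75
ee_pos: [0.5184, -0.0178, 0.0563]
eef_rot: [-1.554, -0.003, 2.951]
contact_force: [0.2, -0.6, -1.0]
gripper_width: 0.0633
```

```bash
python3 -c "
from h import *
go((.5185,-.0147,.007),-.197)
for n in('scene','top'):
    im=viewer.capture(n); cv2.imwrite(f'pics/{n}5.png',im[:,:,::-1]); np.save(n+'5.npy',im)
    z=im[100:250,250:430] if n=='scene' else im[140:290,210:390]
    cv2.imwrite(f'pics/{n}5z.png',cv2.resize(z,None,fx=4,fy=4)[:,:,::-1])
"
```

```text
t 6.75 pos [ 0.5184 -0.0178  0.0563] rot [-1.5542 -0.0032  2.9513] w 0.0633 F [ 0.1845 -0.606  -0.9654] q [ 0.2776  0.3222 -0.2763  0.0161 -0.9827  1.0939]
units [ 0.0022  0.3282 -0.026 ] rows 0.9877416543202219 yaw units 0.004281077600013103 rad -0.006724700968824493
```

View pics/scene5z.png

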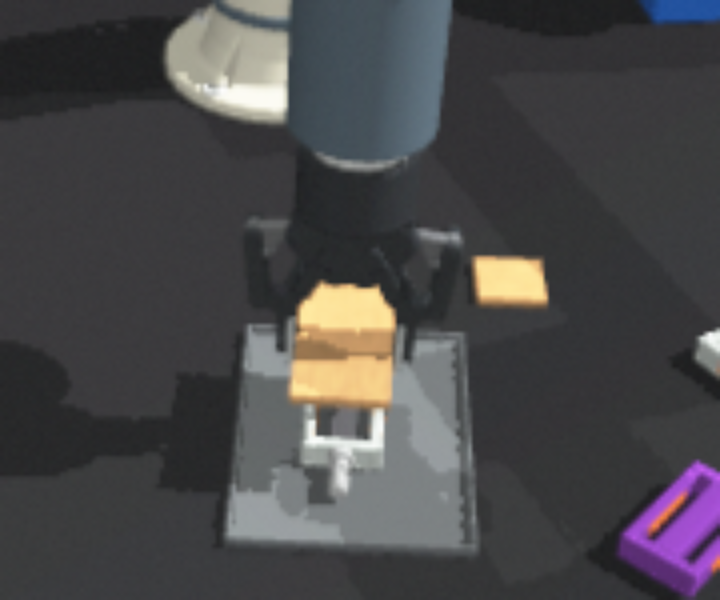

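View pics/top5z.png

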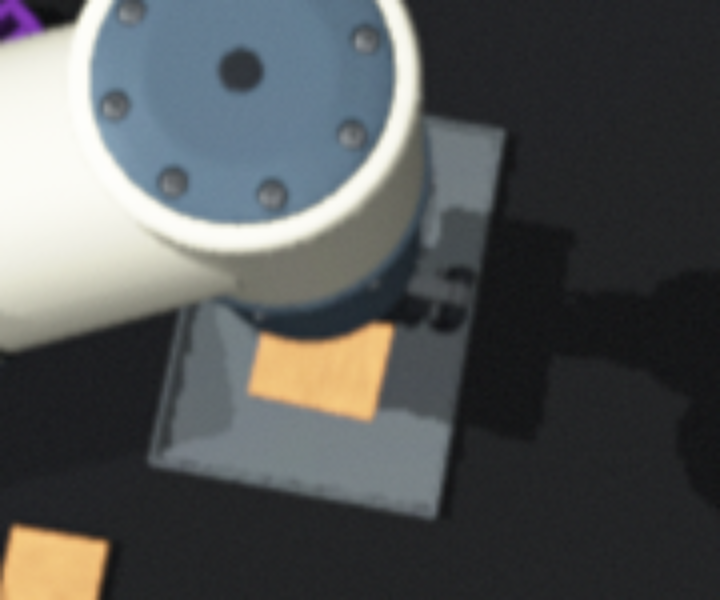

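The card is over the pedal and aligned with it. I'll descend in steps.

Request:
play_rows --pt "0 0.08 -0.01" --pt "0 0.08 -0.01" --pt "0 0.06 0" --pt "0 0 0" --pt "0 0 0" --yaw '[0,0,0,0,0]'

```text
clock: 7.35
ee_pos: [0.5221, -0.0159, 0.0246]
eef_rot: [-1.556, 0.004, 2.951]
contact_force: [0.3, -0.3, -0.2]
gripper_width: 0.0632
```

```bash
python3 -c "
from h import *
go((.5185,-.0147,.007),-.197)"
```

```text
t 7.35 pos [ 0.5221 -0.0159  0.0246] rot [-1.5562  0.0039  2.951 ] w 0.0632 F [ 0.3003 -0.276  -0.1769] q [ 0.2803  0.3612 -0.3151  0.0189 -0.8977  1.0881]
units [ 0.0253  0.1173 -0.0052] rows 0.3604730666772914 yaw units 0.004096646733129403 rad -0.006434997640575979
```

Request:
play_rows --pt "0.02 0.04 -0.01" --pt "0.01 0.04 0" --pt "0 0.01 0" --pt "0 0 0" --yaw '[0,0,0,0]'

```text
clock: 7.75
ee_pos: [0.5182, -0.0134, 0.0109]
eef_rot: [-1.557, 0.006, 2.951]
contact_force: [-0.0, 0.2, 0.6]
gripper_width: 0.0634
```

```bash
python3 -c "
from h import *
go((.5185,-.0147,.006),-.197)"
```

```text
t 7.75 pos [ 0.5182 -0.0134  0.0109] rot [-1.5569  0.0057  2.9514] w 0.0634 F [-0.0021  0.2373  0.628 ] q [ 0.2875  0.3713 -0.3436  0.0197 -0.8573  1.0802]
units [-0.0036  0.0328  0.0077] rows 0.10163825150558735 yaw units 0.004346008845467822 rad -0.006826694730678984
```

Request:
play_rows --pt "0 0.012 0.007" --pt "0 0.01 0" --pt "0 0 0" --yaw '[0,0,0]'

```text
clock: 8.05
ee_pos: [0.5183, -0.0145, 0.0077]
eef_rot: [-1.557, 0.006, 2.952]
contact_force: [-0.4, -0.8, -0.9]
gripper_width: 0.0633
```

```bash
python3 -c "
from h import *
go((.5185,-.0147,.006),-.197)
for n in('scene',):
    im=viewer.capture(n); cv2.imwrite(f'pics/{n}6.png',im[:,:,::-1]); np.save(n+'5.npy',im)
    z=im[150:250,270:410] if n=='scene' else im[140:290,210:390]
    cv2.imwrite(f'pics/{n}6z.png',cv2.resize(z,None,fx=5,fy=5)[:,:,::-1])
"
```

```text
t 8.05 pos [ 0.5183 -0.0145  0.0077] rot [-1.5571  0.0063  2.9516] w 0.0633 F [-0.3615 -0.8108 -0.8643] q [ 0.2853  0.3754 -0.3478  0.0201 -0.8484  1.0822]
units [-0.0017  0.0112  0.0007] rows 0.0339915838248185 yaw units 0.004472398156853013 rad -0.007025226596748979
```

View pics/scene6z.png

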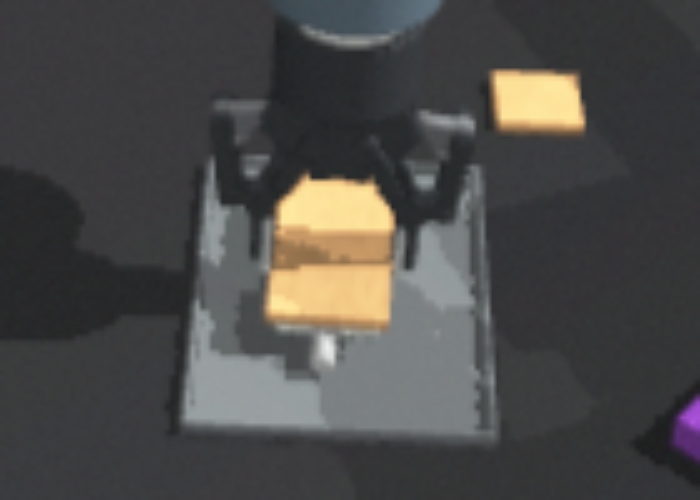

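Request:
play_rows --pt "0 0.008 0" --pt "0 0.005 0" --pt "0 0 0" --yaw '[0,0,0]'

```text
clock: 8.4
ee_pos: [0.5186, -0.0145, 0.0063]
eef_rot: [-1.557, 0.007, 2.952]
contact_force: [-1.1, 0.4, 3.0]
gripper_width: 0.0633
```

```bash
python3 -c "
from h import *
go((.5185,-.0147,.006),-.197)"
```

```text
t 8.4 pos [ 0.5186 -0.0145  0.0063] rot [-1.5574  0.0071  2.9518] w 0.0633 F [-1.1204  0.3557  2.9689] q [ 0.2853  0.3773 -0.3493  0.0204 -0.8441  1.0821]
units [0.0006 0.0019 0.0013] rows 0.007197712641359809 yaw units 0.00455979580097442 rad -0.007162510495105412
```

The force rose to 3 N upward, so the card has touched down. Releasing.

Request:
play_rows --pt "0 0 0" --pt "0 0 0" --pt "0 0 0" --pt "0 0 0" --pt "0 0 0" --pt "0 0 0" --pt "0 0 0" --yaw '[0,0,0,0,0,0,0]' --gripper 85

```text
clock: 9.1
ee_pos: [0.5189, -0.0145, 0.0062]
eef_rot: [-1.558, 0.008, 2.952]
contact_force: [0.3, -0.2, 0.5]
gripper_width: 0.0853
```

Request:
play_rows --pt "0 -0.06 0" --pt "0 -0.12 0" --pt "0 -0.25 0" --pt "0 -0.3 0" --pt "0 -0.3 0" --pt "0 0 0" --yaw '[0,0,0,0,0,0]'

```text
clock: 9.7
ee_pos: [0.5173, -0.013, 0.1689]
eef_rot: [-1.555, 0.006, 2.952]
contact_force: [1.3, -0.4, 0.4]
gripper_width: 0.0848
```

```bash
python3 -c "
from h import *
go((.498,.297,.1),.47)"
```

```text
t 9.7 pos [ 0.5173 -0.013   0.1689] rot [-1.5554  0.0064  2.9519] w 0.0848 F [ 1.2522 -0.4101  0.3726] q [ 0.29    0.2167 -0.1092  0.0175 -1.2464  1.0854]
units [ 0.5191  0.4252 -2.0122] rows 6.363592628109149 yaw units -0.42000333897929293 rad 0.6597397021102651
```

Request:
play_rows --pt "0.08 0 -0.3" --pt "0.08 0 -0.3" --pt "0.08 0 -0.3" --pt "0.08 0 -0.3" --pt "0.08 0 -0.3" --pt "0.08 0 -0.3" --pt "0.04 0 -0.2" --pt "0 0 0" --yaw '[0,0,0,0,0,0,0,0]'

```text
clock: 10.5
ee_pos: [0.4984, 0.3074, 0.1718]
eef_rot: [-1.563, 0.017, 2.947]
contact_force: [-0.4, -1.8, 1.0]
gripper_width: 0.0854
```

Request:
play_rows --pt "0 0 0" --pt "0 0 0" --pt "0 0 0" --pt "0 0 0" --pt "0 0 0" --pt "0 0 0" --yaw '[-0.09,-0.09,-0.09,-0.09,-0.06,0]'

```text
clock: 11.1
ee_pos: [0.4979, 0.3061, 0.1739]
eef_rot: [-1.554, 0.009, -2.649]
contact_force: [0.2, 0.3, 0.1]
gripper_width: 0.085
```

```bash
python3 -c "
from h import *
go((.498,.297,.1),.47)
for n in('scene','top'):
    im=viewer.capture(n); cv2.imwrite(f'pics/{n}7.png',im[:,:,::-1]); np.save(n+'7.npy',im)
im=np.load('top7.npy');a=im.astype(int);c=((a[:,:,0]>180)&(a.max(2)-a.min(2)>50)).astype(np.uint8)*255
print(rect('top',c,.030,(255,160,335,265))[1])
im=np.load('scene7.npy');a=im.astype(int);c=((a[:,:,0]>150)&(a.max(2)-a.min(2)>50)).astype(np.uint8)*255
print(rect('scene',c,.030,(310,175,365,235))[1])
z=im[170:240,290:390]; cv2.imwrite('pics/scene7z.png',cv2.resize(z,None,fx=6,fy=6)[:,:,::-1])
"
```

```text
t 11.1 pos [0.4979 0.3061 0.1739] rot [-1.5539  0.0091 -2.6491] w 0.085 F [0.2433 0.26   0.1215] q [ 0.8307  0.3395  0.0714  0.0197 -1.2998  1.2273]
units [0.0323 0.4934 0.0453] rows 1.489658468667589 yaw units 0.014297014091045973 rad -0.022457697218349892
((520.3250732421875, -14.91107177734375), (66.5102310180664, 120.78468322753906), 79.0834732055664)
((520.3114013671875, -13.745361328125), (65.53860473632812, 127.30717468261719), 78.26263427734375)
```

View pics/top7.png

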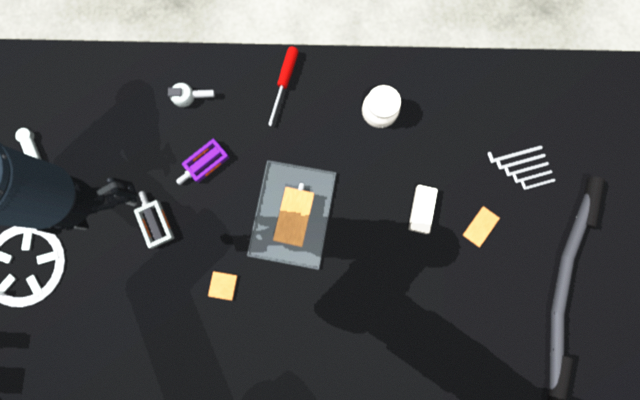

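View pics/scene7z.png

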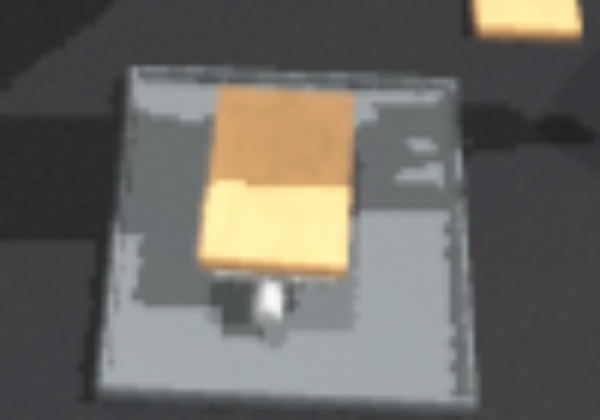

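The card lies flat and square on pedal A: centre (0.520,-0.015), yaw about -0.19, about 2 mm from the pedal centre. Next is pedal B.

Request:
play_rows --pt "0.01 0.15 0.02" --pt "0.01 0.2 0.02" --pt "0.01 0.2 0.01" --pt "0 0.12 0" --pt "0 0 0" --yaw '[0.01,0,0,0,0]'

```text
clock: 11.7
ee_pos: [0.5003, 0.2958, 0.0727]
eef_rot: [-1.556, 0.015, -2.683]
contact_force: [0.0, 0.2, 0.8]
gripper_width: 0.0852
```

```bash
python3 -c "
from h import *
go((.498,.297,.004),.47)
for n in('scene','top'):
    im=viewer.capture(n); cv2.imwrite(f'pics/{n}8.png',im[:,:,::-1]); np.save(n+'8.npy',im)
    z=im[120:240,380:540] if n=='scene' else im[150:270,60:220]
    cv2.imwrite(f'pics/{n}8z.png',cv2.resize(z,None,fx=4,fy=4)[:,:,::-1])
"
```

```text
t 11.7 pos [0.5003 0.2958 0.0727] rot [-1.5555  0.0146 -2.6828] w 0.0852 F [0.0124 0.2116 0.7658] q [ 0.8153  0.4022 -0.1077  0.0224 -1.0526  1.2032]
units [ 0.0171  0.4577 -0.0213] rows 1.3754147240223231 yaw units -0.007147827604697773 rad 0.011227781346022425
```

View pics/scene8z.png

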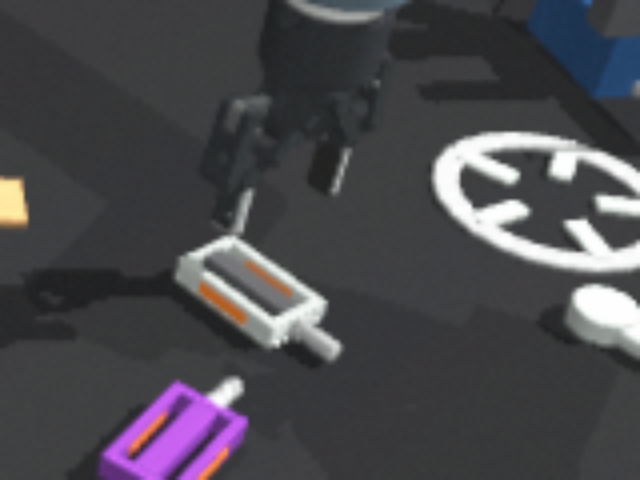

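View pics/top8z.png

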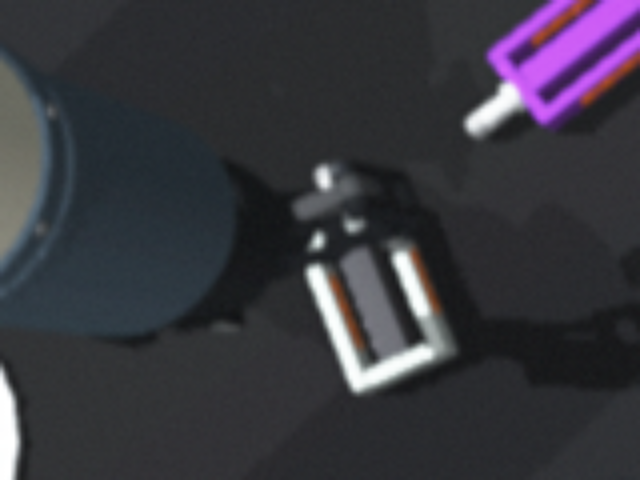

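The white pedal lies under and between the open fingers. The purple decoy's spindle is clear of them.

Request:
play_rows --pt "0.01 0.12 -0.01" --pt "0 0.12 -0.01" --pt "0 0.1 0" --pt "0 0 0" --pt "0 0 0" --yaw '[-0.007,0,0,0,0]'

```text
clock: 12.3
ee_pos: [0.5059, 0.3033, 0.0328]
eef_rot: [-1.559, 0.036, -2.672]
contact_force: [0.1, 0.8, -0.1]
gripper_width: 0.0851
```

```bash
python3 -c "
from h import *
go((.498,.297,.004),.47)
for n in('scene','top'):
    im=viewer.capture(n); cv2.imwrite(f'pics/{n}9.png',im[:,:,::-1]); np.save(n+'9.npy',im)
    z=im[120:240,380:540] if n=='scene' else im[150:270,60:220]
    cv2.imwrite(f'pics/{n}9z.png',cv2.resize(z,None,fx=4,fy=4)[:,:,::-1])
"
```

```text
t 12.3 pos [0.5059 0.3033 0.0328] rot [-1.5589  0.0356 -2.672 ] w 0.0851 F [ 0.0897  0.8219 -0.0686] q [ 0.8197  0.4442 -0.159   0.029  -0.9385  1.2037]
units [0.0731 0.1899 0.0114] rows 0.6115149008098509 yaw units -0.00026255625343259354 rad 0.0004124223984689479
```

View pics/scene9z.png

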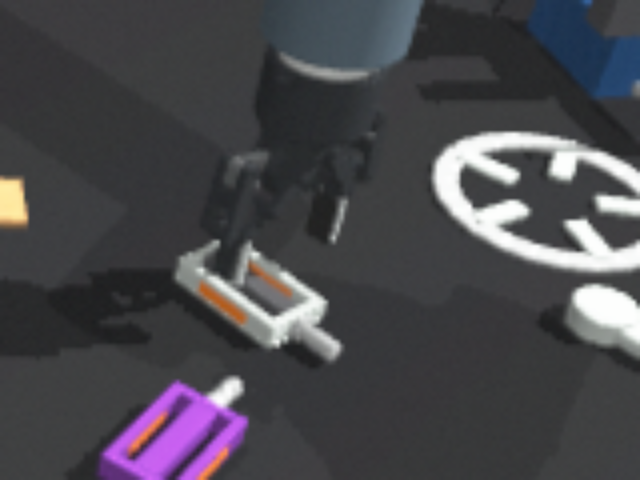

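```bash
python3 -c "
from h import *
def proj(n,X):
    c=viewer.camera_info(n); v=c['intrinsics']@(c['R']@np.array(X)+c['t']); return v[:2]/v[2]
s=bot.sense();p=s['ee_pos'];y=s['eef_rot'][2];zt=np.array([-np.sin(y),np.cos(y),0])
for sg in(1,-1):
  for dz in(0,.013):
    for off in (.0425,.057):
      X=p+sg*off*zt+[0,0,dz]; print(sg,dz,off,X,[((proj('scene',X)-[380,120])*4).round(),((proj('top',X)-[60,150])*4).round()])
# B outline in scene
for u,v in((46,27),(46,-27),(-46,-27),(-46,27)):
  c,s_=np.cos(.47),np.sin(.47); X=[.498+(c*u-s_*v)/1000,.297+(s_*u+c*v)/1000,.02]; print(X,(proj('scene',X)-[380,120])*4,(proj('top',X)-[60,150])*4)
"
```

```text
1 0 0.0425 [0.525  0.2654 0.0327] [array([224., 293.]), array([420., 240.])]
1 0 0.057 [0.5316 0.2525 0.0327] [array([209., 301.]), array([444., 229.])]
1 0.013 0.0425 [0.525  0.2654 0.0457] [array([228., 279.]), array([411., 237.])]
1 0.013 0.057 [0.5316 0.2525 0.0457] [array([213., 286.]), array([436., 225.])]
-1 0 0.0425 [0.4866 0.3412 0.0327] [array([308., 253.]), array([274., 307.])]
-1 0 0.057 [0.48   0.3541 0.0327] [array([322., 246.]), array([248., 319.])]
-1 0.013 0.0425 [0.4866 0.3412 0.0457] [array([312., 239.]), array([262., 305.])]
-1 0.013 0.057 [0.48   0.3541 0.0457] [array([326., 232.]), array([237., 316.])]
[np.float64(0.5267842115517503), np.float64(0.341905112908711), 0.02] [325.9381 302.5657] [291.0272 236.914 ]
[np.float64(0.5512400709622199), np.float64(0.29376042534616326), 0.02] [272.4008 329.5106] [381.871  195.5921]
[np.float64(0.46921578844824974), np.float64(0.25209488709128897), 0.02] [176.7258 258.7779] [442.8104 345.3866]
[np.float64(0.44475992903778006), np.float64(0.3002395746538367), 0.02] [229.4636 234.5904] [350.5601 388.1542]
```

View pics/top9z.png

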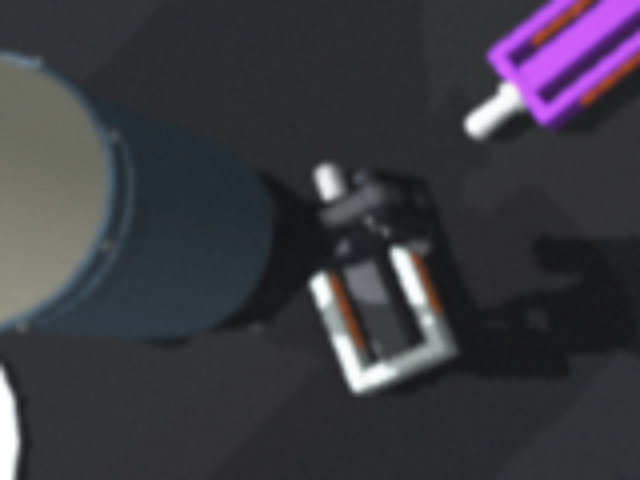

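```bash
python3 -c "
from h import *
def proj(n,X):
    c=viewer.camera_info(n); v=c['intrinsics']@(c['R']@np.array(X)+c['t']); return v[:2]/v[2]
for n,roi in(('top',(125,185,185,255)),('scene',(415,170,475,220))):
    im=np.load(n+'0.npy').copy(); r=pedal(n,im,.02,roi,200,11); print(n,r)
    b=im.copy()
    x0,y0,x1,y1=roi
    z=cv2.resize(im[y0:y1,x0:x1],None,fx=8,fy=8,interpolation=cv2.INTER_CUBIC)
    for h,col in((.02,(255,0,0)),(0,(0,255,0))):
      q=[]
      for u,v in((46,27),(46,-27),(-46,-27),(-46,27)):
        c,s_=np.cos(.47),np.sin(.47); X=[.498+(c*u-s_*v)/1000,.297+(s_*u+c*v)/1000,h]; q.append((proj(n,X)-[x0,y0]+.5)*8-.5)
      cv2.polylines(z,[np.round(q).astype(np.int32)],True,col,1)
    cv2.imwrite(f'pics/ov_{n}.png',z[:,:,::-1])
"
```

```text
top (array([0.4979, 0.2966]), [54.69041442871094, 97.2262191772461], np.float32(0.47053444))
scene (array([0.4965, 0.298 ]), [55.57711410522461, 93.81201934814453], np.float32(0.4709128))
```

View pics/ov_top.png

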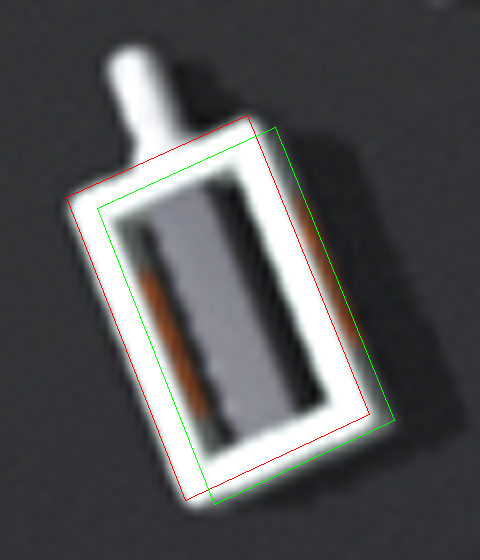

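View pics/ov_scene.png

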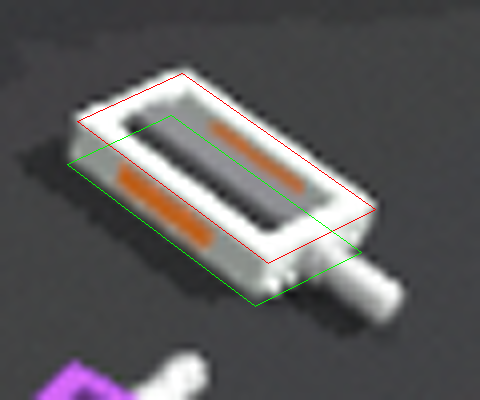

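The overlay of the assumed outline puts B within about 2 mm. I refine it to (0.497,0.296) and descend.

```bash
python3 -c "
from h import *
go((.497,.296,.004),.47)"
```

```text
t 12.4 pos [0.5058 0.3033 0.0327] rot [-1.5592  0.0355 -2.6721] w 0.0852 F [ 0.3457 -0.7516  0.2778] q [ 0.8196  0.4441 -0.1594  0.0286 -0.9382  1.2039]
units [0.081  0.189  0.0146] rows 0.6183286551914497 yaw units -0.00030596306138048194 rad 0.00048060565295138247
```

Request:
play_rows --pt "0.05 0 0.01" --pt "0.03 0.05 0.01" --pt "0.01 0.05 0" --pt "0 0 0" --yaw '[0,0,0,0]'

```text
clock: 12.8
ee_pos: [0.4955, 0.2945, 0.0185]
eef_rot: [-1.56, 0.039, -2.672]
contact_force: [0.5, 0.3, 1.1]
gripper_width: 0.0847
```

```bash
python3 -c "
from h import *
go((.497,.296,.004),.47)"
```

```text
t 12.8 pos [0.4955 0.2945 0.0185] rot [-1.5605  0.0392 -2.6725] w 0.0847 F [0.4822 0.3357 1.0789] q [ 0.8225  0.4358 -0.2174  0.03   -0.8846  1.1986]
units [-0.0098  0.0972 -0.0054] rows 0.293483174069515 yaw units -0.0005471869294856629 rad 0.0008595192189062573
```

Request:
play_rows --pt "-0.01 0.04 0" --pt "0 0.04 0" --pt "0 0.01 0" --pt "0 0 0" --yaw '[0,0,0,0]'

```text
clock: 13.2
ee_pos: [0.4975, 0.2952, 0.0033]
eef_rot: [-1.56, 0.038, -2.672]
contact_force: [0.0, -0.7, -0.2]
gripper_width: 0.0853
```

```bash
python3 -c "
from h import *
go((.497,.296,.004),.47)"
```

```text
t 13.2 pos [0.4975 0.2952 0.0033] rot [-1.5599  0.0382 -2.6723] w 0.0853 F [ 0.0071 -0.712  -0.1584] q [ 0.8208  0.4581 -0.2278  0.031  -0.853   1.199 ]
units [ 0.0003 -0.005  -0.0061] rows 0.02386047231422988 yaw units -0.00047456091674518314 rad 0.0007454385448637524
```

Request:
play_rows --pt "0 0 0" --pt "0 0 0" --pt "0 0 0" --pt "0 0 0" --pt "0 0 0" --pt "0 0 0" --pt "0 0 0" --pt "0 0 0" --pt "0 0 0" --yaw '[0,0,0,0,0,0,0,0,0]' --gripper 45 --force 50

```text
clock: 14.1
ee_pos: [0.4978, 0.2957, 0.0037]
eef_rot: [-1.56, 0.039, -2.672]
contact_force: [0.5, 0.1, -0.7]
gripper_width: 0.0528
```

```bash
python3 -c "
from h import *
go((.497,.296,.004),.47)
for n in('scene','top'):
    im=viewer.capture(n); cv2.imwrite(f'pics/{n}10.png',im[:,:,::-1]); np.save(n+'10.npy',im)
    z=im[120:240,380:540] if n=='scene' else im[150:270,60:220]
    cv2.imwrite(f'pics/{n}10z.png',cv2.resize(z,None,fx=4,fy=4)[:,:,::-1])
"
```

```text
t 14.1 pos [0.4978 0.2957 0.0037] rot [-1.5603  0.0391 -2.6722] w 0.0528 F [ 0.5364  0.0772 -0.6947] q [ 0.821   0.4578 -0.2269  0.031  -0.8533  1.199 ]
units [ 0.0034 -0.0021 -0.0043] rows 0.017671370885960255 yaw units -0.0004002293612566469 rad 0.0006286788105374086
```

View pics/scene10z.png

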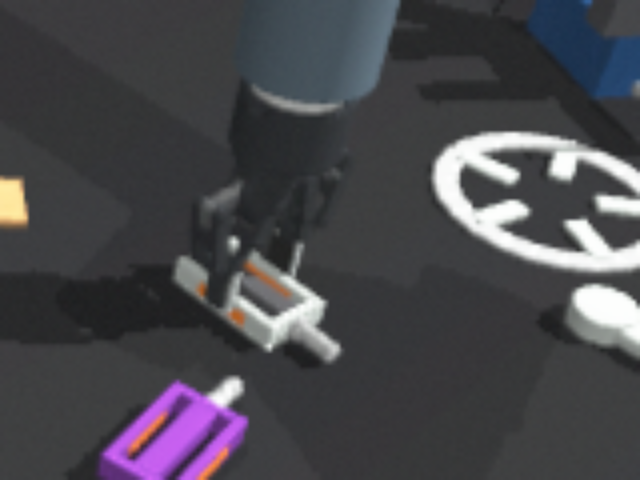

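View pics/top10z.png

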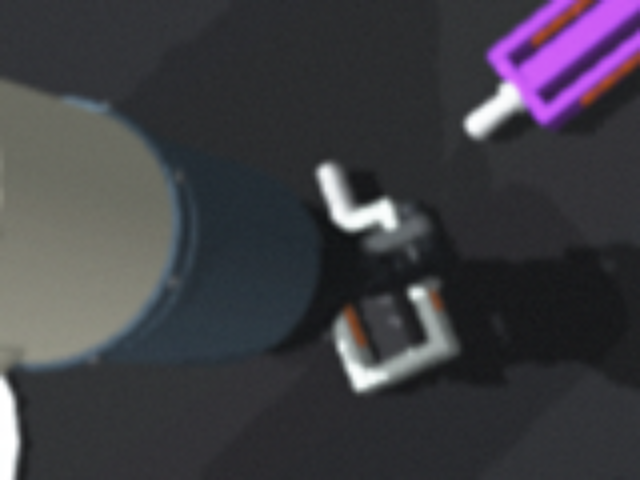

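Pedal B is gripped mid-body at an opening of 52.8 mm. Lifting.

Request:
play_rows --pt "0 -0.06 0" --pt "0 -0.15 0" --pt "0 -0.2 0" --pt "0 -0.2 0" --pt "0 -0.15 0" --pt "0 0 0" --yaw '[0,0,0,0,0,0]'

```text
clock: 14.8
ee_pos: [0.4915, 0.2928, 0.1221]
eef_rot: [-1.559, 0.033, -2.673]
contact_force: [0.7, 0.5, -2.8]
gripper_width: 0.0526
```

Request:
play_rows --pt "0 0 0" --pt "0 0 0" --pt "0 0 0" --pt "0 0 0" --pt "0 0 0" --pt "0 0 0" --pt "0 0 0" --pt "0 0 0" --yaw '[0.06,0.06,0.07,0.07,0.07,0.06,0.03,0]'

```text
clock: 15.6
ee_pos: [0.4869, 0.2899, 0.1163]
eef_rot: [-1.576, 0.024, 2.921]
contact_force: [-0.2, -0.3, -2.3]
gripper_width: 0.0523
```

```bash
python3 -c "
from h import *
go((.519,-.0147,.12),-.197)
for n in('scene',):
    im=viewer.capture(n); cv2.imwrite(f'pics/{n}11.png',im[:,:,::-1])
    z=im[60:240,340:560]
    cv2.imwrite(f'pics/{n}11z.png',cv2.resize(z,None,fx=3,fy=3)[:,:,::-1])
"
```

```text
t 15.6 pos [0.4869 0.2899 0.1163] rot [-1.5758  0.0243  2.9208] w 0.0523 F [-0.23   -0.2645 -2.3483] q [ 0.8253  0.3339 -0.0898  0.0205 -1.1307  0.5162]
units [-0.6541 -0.0187  1.9344] rows 6.126205593484746 yaw units -0.015124583658429728 rad 0.023757640454963536
```

View pics/scene11z.png

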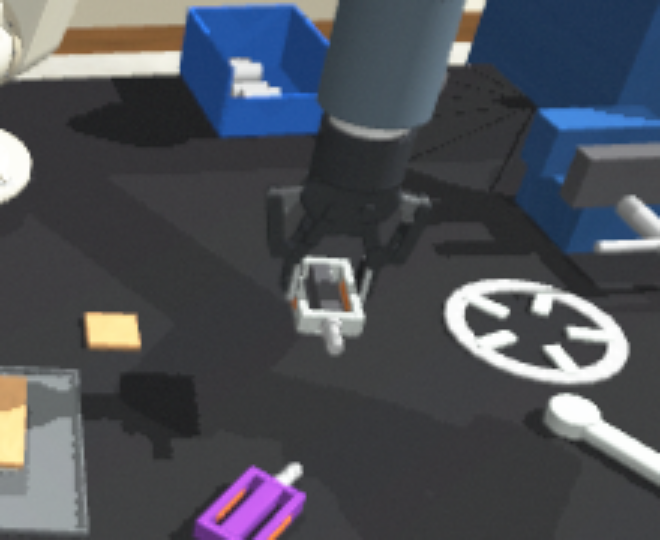

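Pedal B is held level, with its spindle now pointing along +x. I'll carry it to the stack.

Request:
play_rows --pt "-0.05 0 0.13" --pt "-0.08 0 0.22" --pt "-0.09 0 0.27" --pt "-0.09 -0.02 0.27" --pt "-0.09 0 0.27" --pt "-0.09 0 0.27" --pt "-0.08 0 0.24" --pt "-0.05 0 0.15" --pt "0 0 0" --yaw '[0,0,-0.01,0,0,0,0,0,0]'

```text
clock: 16.55
ee_pos: [0.5216, -0.0065, 0.1169]
eef_rot: [-1.572, 0.02, 2.957]
contact_force: [-0.5, 0.5, -2.6]
gripper_width: 0.053
```

```bash
python3 -c "
from h import *
go((.519,-.0147,.08),-.197)"
```

```text
t 16.55 pos [ 0.5216 -0.0065  0.1169] rot [-1.5723  0.0199  2.9567] w 0.053 F [-0.5198  0.5201 -2.5514] q [ 0.2938  0.2513 -0.2001  0.0088 -1.1011  1.0882]
units [0.0119 0.2458 0.0576] rows 0.7583442763402517 yaw units 0.00772700223020215 rad -0.012137546720337511
```

Request:
play_rows --pt "0.01 0.06 0.03" --pt "0 0.1 0.02" --pt "0 0.08 0" --pt "0 0 0" --pt "0 0 0" --yaw '[0.007,0,0,0,0]'

```text
clock: 17.05
ee_pos: [0.5174, -0.013, 0.0771]
eef_rot: [-1.573, 0.017, 2.948]
contact_force: [-0.1, -0.2, -2.3]
gripper_width: 0.0528
```

```bash
python3 -c "
from h import *
go((.519,-.0147,.036),-.197)
for n in('scene','top'):
    im=viewer.capture(n); cv2.imwrite(f'pics/{n}12.png',im[:,:,::-1]); np.save(n+'12.npy',im)
    z=im[100:250,250:430] if n=='scene' else im[140:290,210:390]
    cv2.imwrite(f'pics/{n}12z.png',cv2.resize(z,None,fx=4,fy=4)[:,:,::-1])
"
```

```text
t 17.05 pos [ 0.5174 -0.013   0.0771] rot [-1.5725  0.0172  2.9477] w 0.0528 F [-0.0692 -0.2422 -2.3309] q [ 0.2824  0.2832 -0.2684  0.0075 -1.0031  1.0906]
units [-0.0077  0.274   0.0094] rows 0.8229166860810398 yaw units 0.002009393898240141 rad -0.003156348554439692
```

View pics/scene12z.png

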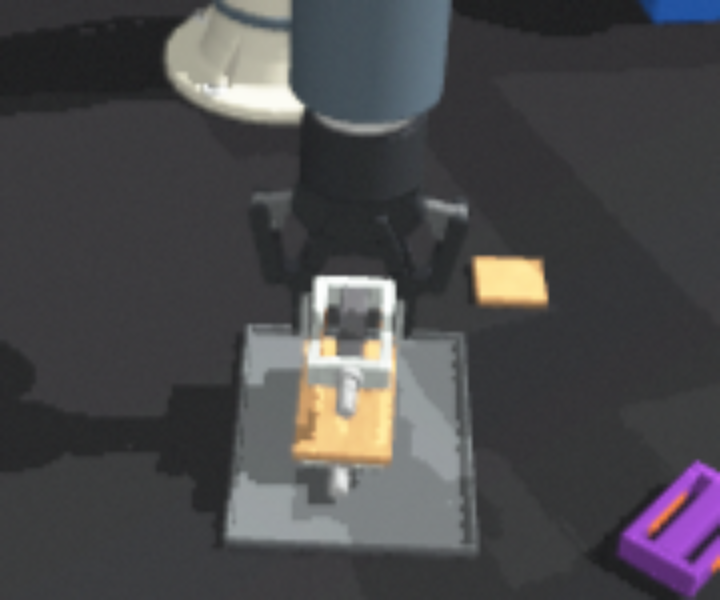

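The pedal is lined up above the card. Descending.

Request:
play_rows --pt "0 0.08 0" --pt "0 0.08 0" --pt "0 0.04 0" --pt "0 0 0" --pt "0 0 0" --yaw '[0,0,0,0,0]'

```text
clock: 17.65
ee_pos: [0.5194, -0.0121, 0.0465]
eef_rot: [-1.574, 0.021, 2.949]
contact_force: [-0.6, 0.5, -1.6]
gripper_width: 0.053
```

```bash
python3 -c "
from h import *
go((.519,-.0147,.036),-.197)"
```

```text
t 17.65 pos [ 0.5194 -0.0121  0.0465] rot [-1.5743  0.0207  2.949 ] w 0.053 F [-0.5914  0.469  -1.5698] q [ 0.2832  0.3181 -0.3093  0.008  -0.9233  1.0903]
units [0.0004 0.0697 0.018 ] rows 0.21606552197632561 yaw units 0.002810229341584345 rad -0.00441429792721193
```

Request:
play_rows --pt "0 0.03 0.02" --pt "0 0.03 0" --pt "0 0 0" --pt "0 0 0" --yaw '[0,0,0,0]'

```text
clock: 18.05
ee_pos: [0.5197, -0.0152, 0.0376]
eef_rot: [-1.575, 0.023, 2.949]
contact_force: [0.3, -0.4, -2.2]
gripper_width: 0.0529
```

```bash
python3 -c "
from h import *
go((.519,-.0147,.0335),-.197)
for n in('scene',):
    im=viewer.capture(n); cv2.imwrite(f'pics/{n}13.png',im[:,:,::-1]); np.save(n+'13.npy',im)
    z=im[150:250,270:410]
    cv2.imwrite(f'pics/{n}13z.png',cv2.resize(z,None,fx=5,fy=5)[:,:,::-1])
"
```

```text
t 18.05 pos [ 0.5197 -0.0152  0.0376] rot [-1.575   0.0225  2.9489] w 0.0529 F [ 0.3439 -0.3824 -2.1816] q [ 0.2769  0.3282 -0.3216  0.0082 -0.899   1.0962]
units [ 0.0057  0.0272 -0.0026] rows 0.08376606586181108 yaw units 0.002750587655306128 rad -0.004320612985482253
```

View pics/scene13z.png

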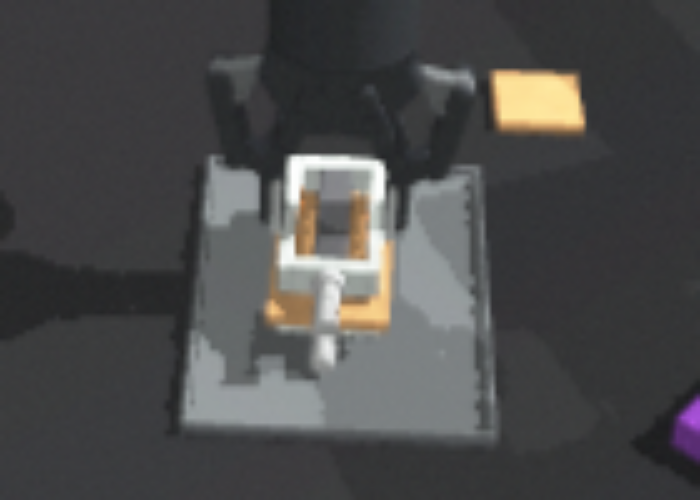

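Request:
play_rows --pt "0.005 0.012 0" --pt "0 0.008 0" --pt "0 0 0" --yaw '[0,0,0]'

```text
clock: 18.4
ee_pos: [0.5192, -0.015, 0.0347]
eef_rot: [-1.575, 0.023, 2.949]
contact_force: [0.2, -0.3, -1.6]
gripper_width: 0.0525
```

```bash
python3 -c "
from h import *
go((.519,-.0147,.0335),-.197)"
```

```text
t 18.4 pos [ 0.5192 -0.015   0.0347] rot [-1.5753  0.0233  2.949 ] w 0.0525 F [ 0.1625 -0.3388 -1.5767] q [ 0.2777  0.3305 -0.3272  0.0084 -0.8903  1.0954]
units [ 0.002   0.0082 -0.0016] rows 0.025910960357223144 yaw units 0.002803488076477963 rad -0.004403708772744874
```

Request:
play_rows --pt "0 0.008 0" --pt "0 0.005 0" --pt "0 0 0" --yaw '[0,0,0]'

```text
clock: 18.7
ee_pos: [0.5193, -0.015, 0.0346]
eef_rot: [-1.575, 0.024, 2.95]
contact_force: [-0.3, 0.1, -0.8]
gripper_width: 0.0523
```

```bash
python3 -c "
from h import *
go((.519,-.0147,.0335),-.197)"
```

```text
t 18.7 pos [ 0.5193 -0.015   0.0346] rot [-1.5749  0.0242  2.9498] w 0.0523 F [-0.2519  0.126  -0.8014] q [ 0.2781  0.3304 -0.3283  0.0094 -0.8887  1.0951]
units [ 0.0028  0.007  -0.0015] rows 0.0230770190096836 yaw units 0.0033317107953192305 rad -0.005233439079230351
```

Request:
play_rows --pt "0 0.012 0" --pt "0 0 0" --yaw '[0,0]'

```text
clock: 18.9
ee_pos: [0.5196, -0.015, 0.0344]
eef_rot: [-1.575, 0.025, 2.95]
contact_force: [-0.4, 0.4, 0.7]
gripper_width: 0.053
```

The force went from -2.3 N to +0.7 N, so the card now carries the pedal. Releasing.

Request:
play_rows --pt "0 0 0" --pt "0 0 0" --pt "0 0 0" --pt "0 0 0" --pt "0 0 0" --pt "0 0 0" --pt "0 0 0" --yaw '[0,0,0,0,0,0,0]' --gripper 85

```text
clock: 19.6
ee_pos: [0.5208, -0.015, 0.0343]
eef_rot: [-1.575, 0.027, 2.951]
contact_force: [-0.1, 0.8, -0.1]
gripper_width: 0.0849
```

Request:
play_rows --pt "0 -0.06 0" --pt "0 -0.12 0" --pt "0 -0.25 0" --pt "0 -0.3 0" --pt "0 -0.2 0" --pt "0 0 0" --yaw '[0,0,0,0,0,0]'

```text
clock: 20.2
ee_pos: [0.5161, -0.0156, 0.1816]
eef_rot: [-1.574, 0.027, 2.951]
contact_force: [0.3, 1.8, 0.5]
gripper_width: 0.0849
```

Request:
play_rows --pt "0 0 -0.3" --pt "0 0 -0.3" --pt "0 0 -0.3" --pt "0 0 -0.3" --pt "0 0 -0.3" --pt "0 0 -0.2" --pt "0 0 0" --pt "0 0 0" --yaw '[0,0,0,0,0,0,0,0]'

```text
clock: 21.0
ee_pos: [0.5651, 0.2433, 0.1841]
eef_rot: [-1.574, 0.029, 2.947]
contact_force: [-0.3, -0.5, -0.4]
gripper_width: 0.0851
```

```bash
python3 -c "
from h import *
s=bot.sense();print(s['clock'],s['ee_pos'],s['joint_vel'])
o=[]
for n in('scene','top'):
    im=viewer.capture(n); cv2.imwrite(f'pics/{n}14.png',im[:,:,::-1]); np.save(n+'14.npy',im)
    z=im[165:245,295:385] if n=='scene' else im[155:275,240:345]
    o.append(cv2.resize(z,(390,390*z.shape[0]//z.shape[1])))
    roi=(310,165,365,225) if n=='scene' else (265,170,325,255)
    for t in(200,215):
        try: print(n,'B',pedal(n,im,.05,roi,t,9 if n=='scene' else 11))
        except Exception as e: print(e)
H=max(a.shape[0] for a in o)
cv2.imwrite('pics/f14.png',np.hstack([np.pad(a,((0,H-a.shape[0]),(0,0),(0,0))) for a in o])[:,:,::-1])
im=np.load('top14.npy');a=im.astype(int);c=((a[:,:,0]>150)&(a.max(2)-a.min(2)>50)).astype(np.uint8)*255
ys,xs=np.nonzero(c[160:265,255:335]);P=ray('top',np.c_[xs+255,ys+160],.03)[:,:2]
print('card',cv2.minAreaRect((P*1000).astype(np.float32)))
"
```

```text
21.0 [0.5651 0.2433 0.1841] [ 0.0216  0.0196  0.0117 -0.0038  0.0016 -0.0055]
scene B (array([ 0.5172, -0.0134]), [53.92092514038086, 92.81715393066406], np.float32(-0.17184377))
max() iterable argument is empty
top B (array([ 0.5181, -0.0142]), [55.949249267578125, 92.6122055053711], np.float32(-0.18346286))
max() iterable argument is empty
card ((519.5757446289062, -14.597801208496094), (66.21977996826172, 122.58163452148438), 79.4227294921875)
```

View pics/f14.png

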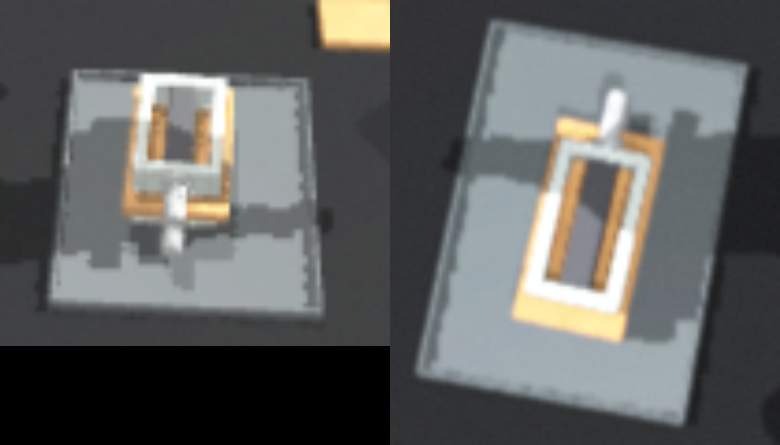

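The stack is in place: B at (0.518,-0.014), yaw about -0.18, and the card at (0.520,-0.015). The gripper is clear, so I'm handing in.

```bash
python3 -c "
from h import *
bot.sign_off(); print(bot.sense()['clock'])"
```

```text
the job is handed in; nothing more can be done
the job is handed in; nothing more can be done
```

I laid the card over the lower pedal, let it go, then set the white second pedal on top with its spindle pointing the same way as the lower one. I handed the job in at about 21 s of the 58 s allowed. Both parts were lowered until the measured force showed contact (about +3 N for the card, -2.3 to +0.7 N for the pedal), then released and the arm backed away.

My last pictures, taken before handing in, showed a flat, square stack with the gripper well clear:

| Item | Centre x, y (m) | Yaw (rad) |
|---|---|---|
| Lower pedal (measured at the start) | (0.5185, -0.0147) | -0.197 |
| Card | (0.520, -0.015) | -0.185 |
| Second pedal, top view | (0.518, -0.014) | -0.183 |
| Second pedal, scene view | (0.517, -0.013) | -0.172 |

- **Disagreement:** the two views of the second pedal differ by about 1 mm and 0.01 rad, well inside the limits.
- **Failed check:** repeating the second-pedal measurement at a stricter brightness threshold found no outline in either view, because the pedal was partly in shade.
- **Not measured directly:** with the stack on top, I could only judge by eye that the lower pedal had not moved. Level and stack height were judged from the pictures and the contact heights.
- **Tool tilt:** the tool drifted up to about 0.04 rad from vertical during the work, and I saw no sign of it in the finished stack.

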